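Hook the bin bracket into the slotted post and press it home

ROBOT

A 6-joint arm with a two-finger parallel gripper is mounted at the origin on a cart in front of the work surface, level with it; the furniture and walls round the work are solid. World frame = base frame: x ahead of the robot, y to its left, z up, the work surface at z = 0. Lengths are in m, angles in rad, forces in N, time in s.
With the tool pointing down it reaches from about 0.35 to 0.975 m from the base axis. Payload 4.9 kg.
Tool frame: the origin (TCP) lies at the very end of the fingers, on their centre line; the grasp point (between the pads) lies 19 mm behind it; z points along the fingers, y is the line along which they close (so a half turn about z gives the same grasp; the last joint's range is limited). The gripper opens to 85 mm and grips with 20 to 120 N. Pads are 22 mm wide; open, the fingers measure 114 mm over their backs; the gripper's body (76 mm by 85 mm) begins 54 mm behind the grasp point. The pads swing forward as they close: fully open they stand 13 mm farther back than shut.
Start: joints at [-1.326, 0.053, 1.613, -0, 1.476, -0.119], TCP at [0.222, -0.584, 0.231] pointing down, gripper open.
Joint ranges: [-3.01, 3.01], [-1.01, 2.22], [0.06, 2.58], [-1.02, 4.17], [0.09, 2.62], [-3.14, 3.14]. Speed limits (rad/s): [2.57, 2.57, 3.14, 3.14, 3.14, 3.14].

INTERFACE

Orientations are given as a rotation vector (axis times angle).
In Python, from station import get_obs, get_image, finish_job gives the robot as it stands. The module is installed in compiled form; this text tells all that it offers.
- The arm moves only by the tool carry_out, never from a script. Its argument "rows" is a list of rows, each a list of 7 numbers: the turn, a rotation vector about the tool's x, y, z as a fraction of full scale, then the shift along the tool's x, y, z as a fraction of full scale, then the closure, from -1 (fully open) to 1 (shut). A call has 1 to 5 rows; each row is the pose to reach, as a shift and turn from the pose commanded when the call began, along the tool's axes at that moment, turning the shorter way round; what a row does not reach only later rows make up. Full scale, the value 1, is 300 mm for a shift and pi rad for a turn. A row lasts 1/10 s, in which the tool goes at most 50 mm and 8.59 degrees, less where a joint would pass 70% of its speed; a pose out of reach is approached as far as the arm can. A call with a number of a shift or a turn outside -1 to 1 is refused whole. A call with a gripper value outside its range is refused whole. The fingers move at their own pace and stop on an object; "force" is the grip in N (left out, the last holds). Time passes only in rows, so rows that repeat a pose let the fingers close. It gives the time, the measured TCP pose, the force, the opening and the grip force at its end, in the units of the state.
- get_obs(): the state, without advancing time (a new reading comes with each control period).
- get_image(name): name is "scene" or "top" or "wrist"; returns a dict with "img" (384x512x3 uint8, blue, green, red), "mtx" (3x3 intrinsics, pixels), "R" (3x3) and "t" (3): a world point X has camera coordinates R X + t. Camera axes: x right, y down, z forward; pixel columns grow to the right and rows downward; lengths in m; the calibration is good to about 2 mm. A picture is of the moment at which its call begins. There is no depth.
- finish_job(): hands the job in; it is judged then, once.
The state is a dict: "t": time; "q": joint angles; "dq": joint speeds; "effort": joint torques, N m; "tool_pos": TCP position; "tool_rot": TCP orientation; "contact_force": force on the tool from outside, world axes, zero at the start; "wrist_torque": the same for the moment, N m; "opening": finger opening in m; "grip_force": force on a finger pad.
Only numpy, scipy, OpenCV 4.12 (cv2) and the standard library are available. Lean on these libraries where they do the work, as an engineer would, in place of code of your own. Each camera call takes 0.05 s, during which the arm holds its last target. There are 200 camera calls.

TASK

Mount the loose steel bin bracket on the slotted post: put its two hooks through the two slots and lower it so that it hangs there by itself on the post's spring rollers, and let go of it. Then, without gripping it, press straight down on the lip at the top of its back plate until it snaps past the rollers and sits fully home. Do not push the flux tin, the solder spool or the tape roll away from where they are.

Things in the scene. Friction and masses are not known exactly. Their poses are not given: they have to be found in the camera images.
- bracket: Loose bare-steel bin bracket, 0.2 kg, standing on its flange. Origin: underside, below the grip fin; z up, x to the back plate and hooks. Flange 120 x 56 x 5 mm (x -60..60). Grip fin 44 long (x -22..22), 14 thick in y: grasp across y; top 88 mm up. Rib 10 thick, 35 high along the flange. Back plate x 60..70, 26 wide, 112 high. A bead each side of it, 40 mm up, 36 mm over both.
- bracket_back (a point): Middle of the bracket's back plate's rear face, level with the bracket's underside: 70 mm along +x from the bracket's origin. Axes as the bracket's.
- bracket_hooks (a point): On the rear face midway between the two hooks, 43 mm above bracket_back; axes as the bracket's. Hooks one above the other, 8 mm wide, reaching 12 mm behind the rear face: a 9 mm high neck (undersides 18 and 58 mm above the bracket's underside), leaving 6 mm clear, then a lip that hangs 16 mm below the neck (lips span heights 2..27 and 42..67 mm).
- bracket_top (a point): Centre of the top of the press lip on the back plate (16 mm in x, 34 mm wide): 62 mm along +x from the bracket's origin, 112 mm above its underside. Press here, straight down.
- post: Grey slotted steel post, fixed; place and yaw vary. Origin: at bench height under the middle of the slotted face, which lies at x = 0 and looks along the post's -x, roughly to the robot; z up. 60 mm wide, 162 high, base plate 100 x 100 x 10 centred on the origin. The face is 4 mm thick, hollow for 36 mm behind. The bracket mounts with its x along the post's x.
- post_slots (a point): Point on the face midway between the two slots, 114 mm above the bench; axes as the post's. Slots one above the other, 12 mm wide, at heights 78..110 and 118..150 mm. In front of the face, both sides, 22..42 mm from the middle, heights 93..116 mm, are dark housings 24 mm deep, with spring rollers at 104.5 mm; 32 mm between rollers: the bracket's beads catch there.
- post_seat (a point): Middle of the face, 60 mm above the bench: bracket_back is here when home; axes as the post's. Hooks enter with bracket_back 16..23 mm above it (19.5 central), moving along +x up to the face. Lowered, the beads rest on the rollers with bracket_back about 10 mm above it. About 6 to 8 N down snaps it past; home, the lip's top is 172 mm above the bench, higher than the post.
- flux_tin: Bystander: round flux tin, 51 mm across, 21 mm high, standing to the right of the post; origin at the centre of its underside. Leave it alone.
- solder_spool: Bystander: solder spool standing on its flange, 56 mm across, 38 mm high, on the white board behind the post; origin at the centre of its underside. Leave it alone.
- tape_kapton: Bystander: amber tape roll lying flat, 86 mm across, 12 mm high; origin at the centre of its underside. Leave it alone.

How it is judged:
On the way:
1. the bracket hangs by its hooks on the spring rollers, let go, not yet pressed home (x of bracket_back in the frame of post_seat between -0.005 and 0.004 m and y of bracket_back in the frame of post_seat between -0.004 and 0.004 m and angle between the x axis of bracket and the x axis of post, either way round below 0.1 rad and angle between bracket's own z axis and vertical below 0.1 rad and z of bracket_back in the frame of post_seat between 0.006 and 0.0135 m and contact force between the fingers and bracket below 0.5 N and linear speed of bracket below 0.02 m/s), for 0.2 s.
At the end, for the whole second after the job is handed in: The bracket is home and untouched: bracket_back 3 mm below to 2.5 mm above post_seat, within 4 mm sideways, at most 5 mm off the face, square and upright within 0.1 rad, at rest; earlier it hung released on the rollers, 6 to 13.5 mm above the seat, for 0.2 s (x of bracket_back in the frame of post_seat between -0.005 and 0.004 m and y of bracket_back in the frame of post_seat between -0.004 and 0.004 m and angle between the x axis of bracket and the x axis of post, either way round below 0.1 rad and angle between bracket's own z axis and vertical below 0.1 rad and z of bracket_back in the frame of post_seat between -0.003 and 0.0025 m and contact force between the fingers and bracket below 0.5 N and linear speed of bracket below 0.02 m/s).
It fails at once if the flux tin is pushed more than 30 mm away (distance of flux_tin from where it was at the start of the episode above 0.03 m).
It fails at once if the solder spool is pushed more than 30 mm away (distance of solder_spool from where it was at the start of the episode above 0.03 m).
It fails at once if the tape roll is pushed more than 30 mm away (distance of tape_kapton from where it was at the start of the episode above 0.03 m).
It also fails if it takes over 42 s, if anything falls off the work surface, if the arm or the gripper's body presses on something with over 40 N, if the wrist force passes 120 N, or if a joint passes its speed limit or range.

## Working session

There is one attempt and no reset: what is moved stays moved. The work goes in short steps, Python scripts to look and compute and a tool call to move; the robot and the scene stay as the last step left them, time stands still between calls to the robot, and variables do not carry over. Pictures are saved under pics/ and viewed, at most 13 in all, crops included, and the job is handed in when it is done.

Besides the shell and the picture viewer there is one more tool, called after "Emit:" by a JSON object that holds its "api" and its "payload", one argument or row to a line. carry_out: Moves the arm, as the interface text tells. Shift numbers are shares of 300 mm and turn numbers shares of pi rad, none past 1 either way. Its arguments: {"type":"object","properties":{"rows":{"type":"array"},"force":{"type":"number"}},"required":["rows"]}

```bash
mkdir -p pics
python3 - <<'E'
from station import *
import cv2,numpy as np
for n in("scene","top"):
    d=get_image(n); cv2.imwrite(f"pics/{n}0.png",d["img"]); np.savez(f"{n}0.npz",**d)
    print(n,d["mtx"].tolist(),(-d["R"].T@d["t"]).round(3),d["R"].round(3).tolist())
o=get_obs();print(o)
E
```

```text
scene [[474.65421907837265, 0.0, 251.29367242771883], [0.0, 474.65421907837265, 188.23539745585475], [0.0, 0.0, 1.0]] [-0.111 -1.057  0.554] [[0.731, -0.682, 0.009], [-0.303, -0.337, -0.891], [0.611, 0.649, -0.453]]
top [[356.83123349742675, 0.0, 261.70719074581694], [0.0, 356.83123349742675, 183.75541368790536], [0.0, 0.0, 1.0]] [ 0.4   -0.384  0.943] [[-0.025, -1.0, -0.003], [-0.99, 0.026, -0.138], [0.138, -0.0, -0.99]]
{'t': 0.1, 'q': array([-1.32600336e+00,  5.33172264e-02,  1.61412297e+00, -1.79444309e-05,
        1.47600658e+00, -1.19031153e-01]), 'dq': array([-0.00084489, -0.00189406, -0.00434014,  0.0006989 , -0.0009279 ,
       -0.00146349]), 'effort': array([ 6.40946673e-04, -3.94899523e+01, -3.71365035e+01, -5.68546955e-05,
        3.90487723e-03, -1.19419408e-06]), 'tool_pos': array([ 0.22224952, -0.58355896,  0.23018974]), 'tool_rot': array([-3.08793574e+00, -5.68014909e-01,  2.10895024e-04]), 'contact_force': array([ 0.45202766, -0.07076646, -0.0565891 ]), 'wrist_torque': array([-0.0423301 ,  0.03121175,  0.00732497]), 'grip_force': 0.0, 'opening': 0.0855199451908463}
```

View pics/scene0.png

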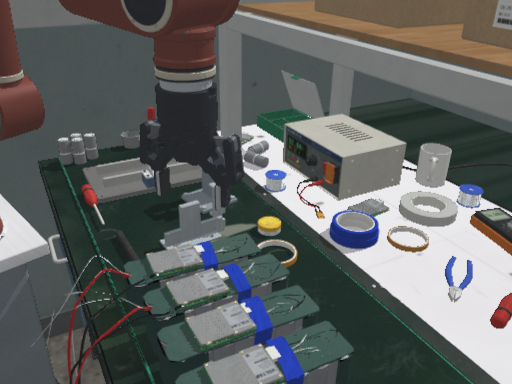

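View pics/top0.png

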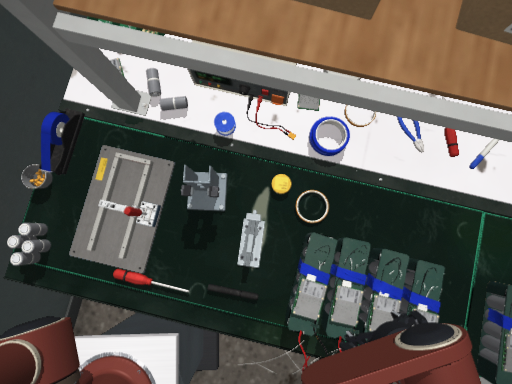

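The top view shows the bracket near (252,238), post near (205,187), flux tin at (281,184), tape at (312,205) and spool at (225,122). I'll zoom in on the bracket and post.

```bash
cat > h.py <<'E'
import numpy as np,cv2
from scipy.spatial.transform import Rotation as Ro
def ray(d,uv,z):
    uv=np.atleast_2d(uv).astype(float); r=np.c_[uv,np.ones(len(uv))]@np.linalg.inv(d["mtx"]).T@d["R"]
    c=-d["R"].T@d["t"]; return c+r*((z-c[2])/r[:,2])[:,None]
def proj(d,X):
    p=(np.atleast_2d(X)@d["R"].T+d["t"])@d["mtx"].T; return p[:,:2]/p[:,2:]
E
python3 - <<'E'
from h import *
d=np.load("top0.npz");im=d["img"]
a=cv2.resize(im[150:280,170:300],None,fx=5.5,fy=4.6,interpolation=cv2.INTER_CUBIC)
a=cv2.resize(im[155:275,175:295],(600,600),interpolation=cv2.INTER_CUBIC)
cv2.imwrite("pics/topz.png",a)
print(ray(d,[[252,238],[205,187],[281,184],[312,205],[225,122]],0).round(3))
E
```

```text
[[ 0.389 -0.355  0.   ]
 [ 0.527 -0.233  0.   ]
 [ 0.53  -0.436  0.   ]
 [ 0.471 -0.516  0.   ]
 [ 0.705 -0.288  0.   ]]
```

View pics/topz.png

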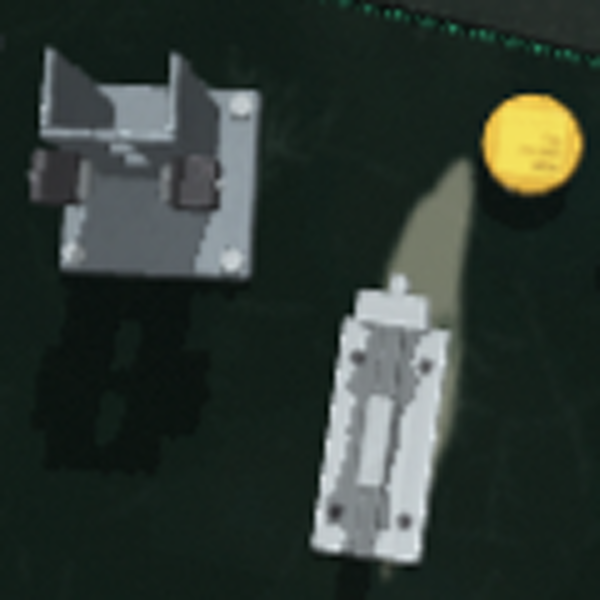

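The crop shows the bracket's flange corners, near (310,548), (422,562), (345,318) and (450,330). The fin top is around (376,440). The post's base-plate corners are (262,90), (250,278) and (60,268), and the top front edge runs about (42,133)–(168,137).

Run:
```python
from h import *
d=np.load("top0.npz")
f=lambda p,z:ray(d,np.array(p)/5.+[175,155]-0.4,z)
F=f([[310,548],[422,562],[450,330],[345,318]],.005); print(F.round(4))
T=f([[368,395],[392,397],[385,487],[360,484]],.088); print(T.mean(0).round(4))
v=F[2]+F[3]-F[0]-F[1]; print("bracket c",F.mean(0).round(4),"yaw",np.arctan2(v[1],v[0]), np.linalg.norm(v)/2)
vf=T[0]+T[1]-T[2]-T[3];print(np.arctan2(vf[1],vf[0]))
B=f([[262,90],[250,278],[60,268]],.01); print(B.round(4))
u=B[0]-B[1]; w=B[2]-B[1]; print("post",((B[0]+B[2])/2).round(4),np.arctan2(u[1],u[0]),np.arctan2(-w[0],w[1]),np.linalg.norm(u),np.linalg.norm(w))
P=f([[42,133],[168,137]],.162);print(P.round(4),P.mean(0))
```

```text
[[ 0.3236 -0.3144  0.005 ]
 [ 0.3151 -0.3719  0.005 ]
 [ 0.4334 -0.3894  0.005 ]
 [ 0.441  -0.3346  0.005 ]]
[ 0.3793 -0.3527  0.088 ]
bracket c [ 0.3783 -0.3526  0.005 ] yaw -0.15868574324030219 0.11934382458968533
-0.10561127359145804
[[ 0.5624 -0.2931  0.01  ]
 [ 0.4629 -0.2856  0.01  ]
 [ 0.4707 -0.1863  0.01  ]]
post [ 0.5165 -0.2397  0.01  ] -0.07493147470232701 -0.07815410203255038 0.09974703595778682 0.0996469126294688
[[ 0.5191 -0.2103  0.162 ]
 [ 0.5159 -0.2661  0.162 ]] [ 0.51752937 -0.23822686  0.162     ]
```

```bash
cat >> h.py <<'E'
def plan(o,pos,yaw):
    R0=Ro.from_rotvec(o["tool_rot"]); Rt=Ro.from_euler("z",yaw)*Ro.from_rotvec([np.pi,0,0])
    t=(R0.inv()*Rt).as_rotvec()/np.pi; s=R0.inv().apply(np.array(pos)-o["tool_pos"])/.3
    print("row",t.round(4).tolist(),s.round(4).tolist(),"t",round(o["t"],2),"F",o["contact_force"].round(1),"grip",round(o["grip_force"],1),round(o["opening"],4),"pos",o["tool_pos"].round(4),"yaw",R0.as_matrix()[:2,0])
E
python3 - <<'E'
from h import *; from station import *
plan(get_obs(),[.3787,-.3526,.23],-.155)
E
```

```text
row [-0.0006, 0.0001, 0.1651] [0.7613, -0.5339, 0.0018] t 0.1 F [ 0.5 -0.1 -0.1] grip 0.0 0.0855 pos [ 0.2222 -0.5836  0.2302] yaw [0.93454228 0.35585205]
```

Emit:
{"api": "carry_out", "payload": {
  "rows": [
    [0,0,0.165,0.761,-0.534,0,-1],
    [0,0,0.165,0.761,-0.534,0,-1],
    [0,0,0.165,0.761,-0.534,0,-1],
    [0,0,0.165,0.761,-0.534,0,-1],
    [0,0,0.165,0.761,-0.534,0,-1]
  ],
  "force": 40
}}

```text
t: 0.6
tool_pos: [0.3624, -0.3762, 0.2308]
tool_rot: [-3.131, 0.245, 0.0]
contact_force: [0.4, -0.5, -0.1]
opening: 0.0856
grip_force: 0.0
```

Run:
```python
from h import *; from station import *
plan(get_obs(),[.3787,-.3526,.23],-.155)
```

```text
row [-0.0002, 0.0001, -0.0004] [0.0416, -0.0862, 0.0027] t 0.6 F [ 0.4 -0.5 -0.1] grip 0.0 0.0856 pos [ 0.3624 -0.3762  0.2308] yaw [ 0.987798   -0.15574022]
```

Emit:
{"api": "carry_out", "payload": {
  "rows": [
    [0,0,0,0,0,0,-1],
    [0,0,0,0,0,0,-1]
  ]
}}

```text
t: 0.8
tool_pos: [0.3622, -0.3773, 0.231]
tool_rot: [3.132, -0.239, -0.001]
contact_force: [0.2, -0.1, 0.6]
opening: 0.0857
grip_force: 0.0
```

Run:
```python
from h import *; from station import *
d=get_image("wrist"); np.savez("w1.npz",**d); cv2.imwrite("pics/w1.png",d["img"])
plan(get_obs(),[.3787,-.3526,.23],-.155)
print(-d["R"].T@d["t"],d["R"].round(3).tolist())
```

```text
row [0.0001, 0.0002, 0.0003] [0.0431, -0.093, 0.0034] t 0.85 F [ 0.5 -0.   0.9] grip 0.0 0.0853 pos [ 0.3616 -0.3782  0.231 ] yaw [ 0.98816747 -0.15337772]
[ 0.43431578 -0.3895837   0.37269524] [[-0.151, -0.989, 0.0], [-0.947, 0.145, 0.286], [-0.283, 0.043, -0.958]]
```

View pics/w1.png

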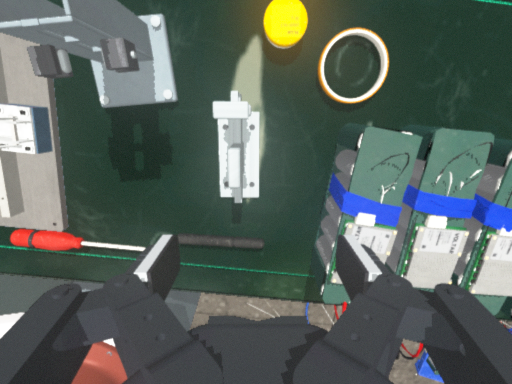

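The wrist view shows the bracket at about (238,150), almost square to the tool, and the post base at (100–175, 15–105). Next I'll refine the bracket estimate from edges.

Run:
```python
from h import *
d=np.load("w1.npz");im=d["img"]
a=np.hstack([cv2.resize(im[85:205,200:280],(400,600),interpolation=cv2.INTER_CUBIC),cv2.resize(im[0:120,90:170],(400,600),interpolation=cv2.INTER_CUBIC)])
a=cv2.resize(im[85:205,200:280],(400,600),interpolation=cv2.INTER_CUBIC);b=cv2.resize(im[0:120,30:190],(400,300),interpolation=cv2.INTER_CUBIC)
c=np.zeros((600,800,3),np.uint8);c[:,:400]=a;c[:300,400:]=b
cv2.imwrite("pics/w1z.png",c)
```

```text
(no output)
```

View pics/w1z.png

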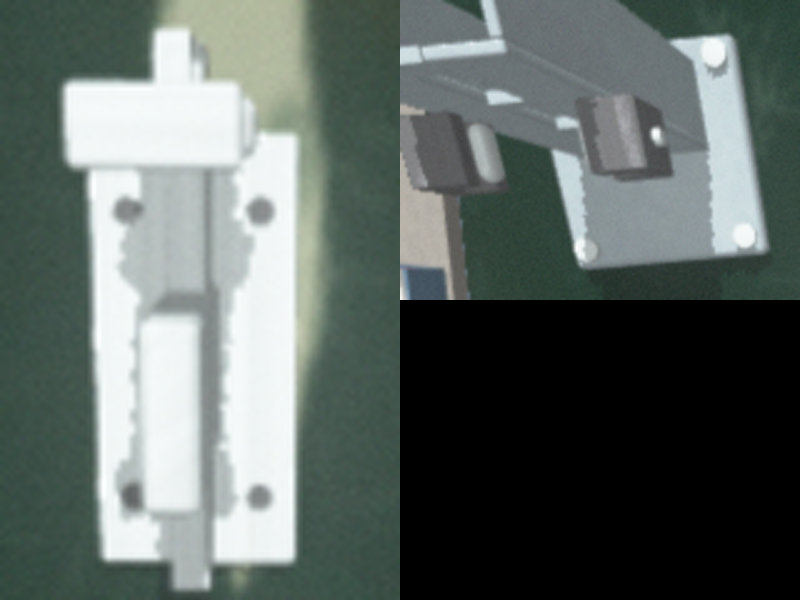

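Run:
```python
from h import *
d=np.load("w1.npz")
f=lambda p,z:ray(d,np.array(p)/5.+[200,85]-.4,z)
g=lambda p,z:ray(d,(np.array(p)-[400,0])/2.5+[30,0]-.3,z)
F=f([[102,562],[296,562],[298,132]],.005);v=F[2]-F[1]
c=(F[0]+F[2])/2;w=F[0]-F[1];print("flange",c.round(4),np.arctan2(v[1],v[0]),np.arctan2(-w[0],w[1]),np.linalg.norm(v),np.linalg.norm(w))
L=f([[63,82],[238,80],[243,163],[68,168]],.112);w=L[0]+L[3]-L[1]-L[2];print("lip",L.mean(0),np.arctan2(-w[0],w[1]),np.linalg.norm(w)/2)
T=f([[140,315],[200,315],[197,513],[147,513]],.088);v=T[0]+T[1]-T[2]-T[3];print("fin",T.mean(0),np.arctan2(v[1],v[0]),np.linalg.norm(v)/2)
print("dir",np.arctan2(*(L.mean(0)-T.mean(0))[[1,0]]),np.linalg.norm(L.mean(0)[:2]-T.mean(0)[:2]))
B=g([[582,268],[768,250],[735,36]],.01);u=B[2]-B[1];w=B[0]-B[1];print("post",(B[0]+B[2])/2,np.arctan2(u[1],u[0]),np.arctan2(-w[0],w[1]),np.linalg.norm(u),np.linalg.norm(w))
```

```text
flange [ 0.3774 -0.3548  0.005 ] -0.1544197492466059 -0.15162286086571547 0.11989393233965462 0.056373366357664954
lip [ 0.43853204 -0.36453541  0.112     ] -0.13226732225598148 0.032828944022090044
fin [ 0.37826532 -0.35513965  0.088     ] -0.16691243421180216 0.04393677751241714
dir -0.15465803813689624 0.060994735539156415
post [ 0.51347264 -0.24361518  0.01      ] -0.07545708611579814 -0.06072938592684442 0.09670750800501353 0.09793359232280476
```

Emit:
{"api": "carry_out", "payload": {
  "rows": [
    [0,0,0,0.042,-0.088,0,-1],
    [0,0,0,0.042,-0.088,0.2,-1],
    [0,0,0,0.042,-0.088,0.4,-1],
    [0,0,0,0.042,-0.088,0.5,-1],
    [0,0,0,0.042,-0.088,0.5,-1]
  ]
}}

```text
t: 1.35
tool_pos: [0.3733, -0.3502, 0.073]
tool_rot: [-3.12, 0.245, 0.018]
contact_force: [-1.2, 0.5, -0.8]
opening: 0.0852
grip_force: 0.0
```

Run:
```python
from h import *; from station import *
plan(get_obs(),[.378,-.3543,.049],-.154)
```

```text
row [-0.0035, 0.0039, -0.001] [0.0186, 0.0119, 0.0798] t 1.35 F [-1.2  0.5 -0.8] grip 0.0 0.0852 pos [ 0.3733 -0.3502  0.073 ] yaw [ 0.98763082 -0.15630623]
```

Emit:
{"api": "carry_out", "payload": {
  "rows": [
    [0,0,0,0,0,0,-1],
    [0,0,0,0,0,0,-1],
    [0,0,0,0,0,0,-1]
  ]
}}

```text
t: 1.65
tool_pos: [0.3798, -0.3564, 0.085]
tool_rot: [3.128, -0.243, 0.007]
contact_force: [0.7, 0.5, 0.4]
opening: 0.0856
grip_force: 0.0
```

Run:
```python
from h import *; from station import *
plan(get_obs(),[.378,-.3543,.049],-.154)
```

```text
row [0.0014, -0.0015, -0.0004] [-0.0075, -0.0065, 0.1201] t 1.65 F [0.7 0.5 0.4] grip 0.0 0.0856 pos [ 0.3798 -0.3564  0.085 ] yaw [ 0.98797557 -0.15454113]
```

Emit:
{"api": "carry_out", "payload": {
  "rows": [
    [0,0,0,0,0,0.05,-1],
    [0,0,0,0,0,0.1,-1],
    [0,0,0,0,0,0.11,-1],
    [0,0,0,0,0,0.11,-1],
    [0,0,0,0,0,0.11,-1]
  ]
}}

```text
t: 2.15
tool_pos: [0.3783, -0.3539, 0.048]
tool_rot: [-3.132, 0.242, 0.001]
contact_force: [0.6, -0.6, 0.5]
opening: 0.0851
grip_force: 0.0
```

Emit:
{"api": "carry_out", "payload": {
  "rows": [
    [0,0,0,0,0,0,0],
    [0,0,0,0,0,0,0.5],
    [0,0,0,0,0,0,1],
    [0,0,0,0,0,0,1],
    [0,0,0,0,0,0,1]
  ],
  "force": 40
}}

```text
t: 2.65
tool_pos: [0.3784, -0.354, 0.0484]
tool_rot: [3.132, -0.243, 0.0]
contact_force: [0.1, -0.7, 0.8]
opening: 0.0134
grip_force: 43.4
```

Emit:
{"api": "carry_out", "payload": {
  "rows": [
    [0,0,0,0,0,0,1],
    [0,0,0,0,0,0,1],
    [0,0,0,0,0,0,1],
    [0,0,0,0,0,0,1],
    [0,0,0,0,0,0,1]
  ],
  "force": 60
}}

```text
t: 3.15
tool_pos: [0.3784, -0.3541, 0.0485]
tool_rot: [3.132, -0.242, 0.0]
contact_force: [-0.2, -0.4, 1.4]
opening: 0.0134
grip_force: 58.9
```

Run:
```python
from h import *; from station import *
plan(get_obs(),[.378,-.3543,.049],-.154)
```

```text
row [0.0, -0.0, -0.0002] [-0.0013, 0.001, -0.0018] t 3.15 F [-0.2 -0.4  1.4] grip 58.9 0.0134 pos [ 0.3784 -0.3541  0.0485] yaw [ 0.98808383 -0.15391665]
```

Emit:
{"api": "carry_out", "payload": {
  "rows": [
    [0,0,0,0,0,-0.06,1],
    [0,0,0,0,0,-0.12,1],
    [0,0,0,0,0,-0.18,1],
    [0,0,0,0,0,-0.24,1],
    [0,0,0,0,0,-0.265,1]
  ]
}}

```text
t: 3.65
tool_pos: [0.3787, -0.3545, 0.129]
tool_rot: [3.131, -0.242, 0.002]
contact_force: [0.8, -0.0, -2.3]
opening: 0.0133
grip_force: 58.7
```

Emit:
{"api": "carry_out", "payload": {
  "rows": [
    [0,0,-0.005,-0.014,-0.083,0,1],
    [0,0,-0.01,-0.028,-0.166,0,1],
    [0,0,-0.015,-0.042,-0.25,0,1],
    [0,0,-0.02,-0.056,-0.332,0,1],
    [0,0,-0.0245,-0.069,-0.4,0,1]
  ]
}}

```text
t: 4.15
tool_pos: [0.3756, -0.2306, 0.1265]
tool_rot: [-3.138, 0.121, 0.002]
contact_force: [0.3, -0.3, -1.8]
opening: 0.013
grip_force: 58.9
```

Emit:
{"api": "carry_out", "payload": {
  "rows": [
    [0,0,0,0,-0.014,0,1],
    [0,0,0,0,-0.014,0,1],
    [0,0,0,0,-0.014,0,1],
    [0,0,0,0,-0.014,0,1]
  ]
}}

```text
t: 4.55
tool_pos: [0.3767, -0.2288, 0.1278]
tool_rot: [3.139, -0.123, -0.0]
contact_force: [0.8, -0.3, -1.7]
opening: 0.0133
grip_force: 59.0
```

Run:
```python
from h import *; from station import *
c=np.zeros((600,800,3),np.uint8)
for i,n in enumerate(("wrist","top","scene")):
    d=get_image(n); np.savez(f"{n}2.npz",**d); cv2.imwrite(f"pics/{n}2.png",d["img"])
    if n=="wrist": c[:300,:400]=cv2.resize(d["img"],(400,300)); 
    if n=="top": c[:300,400:]=cv2.resize(d["img"][150:285,150:330],(400,300),interpolation=2)
    if n=="scene": c[300:,:400]=cv2.resize(d["img"][125:275,110:310],(400,300),interpolation=2); c[300:,400:]=cv2.resize(np.load("wrist2.npz")["img"][0:150,150:350],(400,300),interpolation=2)
cv2.imwrite("pics/c2.png",c)
plan(get_obs(),[.377,-.228,.128],-.077)
```

```text
row [0.0, 0.0, -0.0005] [0.0009, -0.0022, -0.0006] t 4.7 F [ 0.5 -0.6 -2.8] grip 59.0 0.0136 pos [ 0.3767 -0.2286  0.1278] yaw [ 0.99692361 -0.07837926]
```

View pics/c2.png

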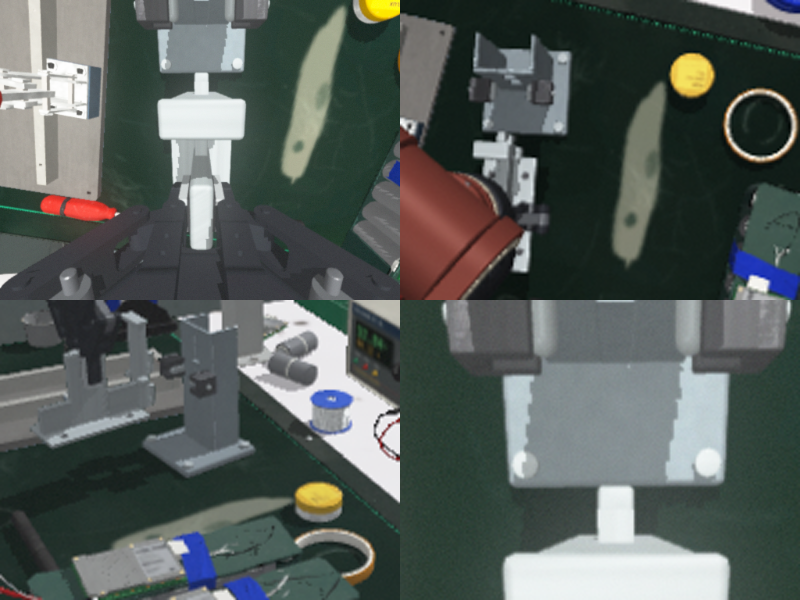

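The wrist crop shows the bracket's hook centred on column ~258. The base front corners are near columns 204.5 and 314 at row 243, and the roller inner edges near 226 and 290, all roughly symmetric. I'll compute the lateral and yaw offsets in the tool frame.

Run:
```python
from h import *; from station import *
d=np.load("wrist2.npz");o=get_obs();R0=Ro.from_rotvec(o["tool_rot"])
f=lambda p,z:R0.inv().apply(ray(d,(np.array(p)-[400,300])/[2,2]+[150,0]-.25,z)-o["tool_pos"]).round(4)
zb=o["tool_pos"][2]-.0485
print("base",f([[509,487],[728,487]],.01)); 
print("roller",f([[553,640-300],[680,640-300]],.1045))
B=f([[509,787],[728,787]],.01);print("base",B,B.mean(0),"expect front -50 of face")
print("roller",f([[553,630],[680,630]],.1045),f([[553,630],[680,630]],.1045).mean(0))
print("hook",f([[598,787],[634,787]],zb+.067).mean(0))
print("lip",f([[503,860],[729,860]],zb+.112),f([[503,860],[729,860]],zb+.112).mean(0))
```

```text
base [[ 0.0877 -0.0472  0.1178]
 [ 0.0877  0.0533  0.1178]]
roller [[ 0.12   -0.0154  0.0233]
 [ 0.12    0.0191  0.0233]]
base [[-0.0652 -0.0559  0.1178]
 [-0.0652  0.0626  0.1178]] [-0.0652   0.00335  0.1178 ] expect front -50 of face
roller [[ 0.0399 -0.0181  0.0233]
 [ 0.04    0.0219  0.0233]] [0.03995 0.0019  0.0233 ]
hook [ 0.0074  0.0017 -0.0185]
lip [[ 0.0176 -0.0176 -0.0635]
 [ 0.0176  0.0209 -0.0635]] [ 0.0176   0.00165 -0.0635 ]
```

Run:
```python
from h import *; from station import *
d=np.load("wrist2.npz");o=get_obs();R0=Ro.from_rotvec(o["tool_rot"])
f=lambda p,z:R0.inv().apply(ray(d,(np.array(p)-[400,300])/2+[150,0]-.25,z)-o["tool_pos"]).round(4)
zb=o["tool_pos"][2]-.0485
for n,p,z in (("base",[[509,487],[728,487]],.01),("roller",[[553,330],[680,330]],.1045),("hook tip",[[598,487],[634,487]],zb+.067),("lip front",[[503,556],[729,556]],zb+.112)):
    q=f(p,z);print(n,q.tolist(),q.mean(0).round(4))
```

```text
base [[0.0877, -0.0472, 0.1178], [0.0877, 0.0533, 0.1178]] [0.0877 0.0031 0.1178]
roller [[0.1223, -0.0154, 0.0233], [0.1223, 0.019, 0.0233]] [0.1223 0.0018 0.0233]
hook tip [[0.08, -0.0023, -0.0185], [0.08, 0.0056, -0.0185]] [ 0.08    0.0016 -0.0185]
lip front [[0.0681, -0.0146, -0.0635], [0.0681, 0.0178, -0.0635]] [ 0.0681  0.0016 -0.0635]
```

Emit:
{"api": "carry_out", "payload": {
  "rows": [
    [0,0,0,0.04,0.002,0,1],
    [0,0,0,0.08,0.002,0,1],
    [0,0,0,0.12,0.002,0,1],
    [0,0,0,0.15,0.002,0,1],
    [0,0,0,0.165,0.002,0,1]
  ]
}}

```text
t: 5.2
tool_pos: [0.4267, -0.2327, 0.1278]
tool_rot: [-3.139, 0.121, 0.0]
contact_force: [0.5, 0.1, -2.3]
opening: 0.013
grip_force: 59.1
```

Emit:
{"api": "carry_out", "payload": {
  "rows": [
    [0,0,0,0,0,0,1],
    [0,0,0,0,0,0,1],
    [0,0,0,0,0,0,1]
  ]
}}

```text
t: 5.5
tool_pos: [0.4256, -0.2324, 0.1276]
tool_rot: [-3.139, 0.122, 0.001]
contact_force: [0.0, 0.4, -2.8]
opening: 0.0134
grip_force: 59.1
```

Run:
```python
from h import *; from station import *
c=np.zeros((600,800,3),np.uint8)
d=get_image("wrist"); np.savez("wrist3.npz",**d);e=get_image("scene")["img"]
c[:,:]=cv2.resize(d["img"][0:120,175:335],(800,600),interpolation=2)
c[300:,:300]=cv2.resize(e[125:225,170:270],(300,300),interpolation=2)
cv2.imwrite("pics/c3.png",c)
plan(get_obs(),[.4467,-.2336,.128],-.077)
```

```text
row [0.0, 0.0, -0.0002] [0.0701, -0.0016, -0.0008] t 5.6 F [ 0.6  0.3 -2.1] grip 59.1 0.0132 pos [ 0.4257 -0.2324  0.1278] yaw [ 0.99697816 -0.07768232]
```

View pics/c3.png

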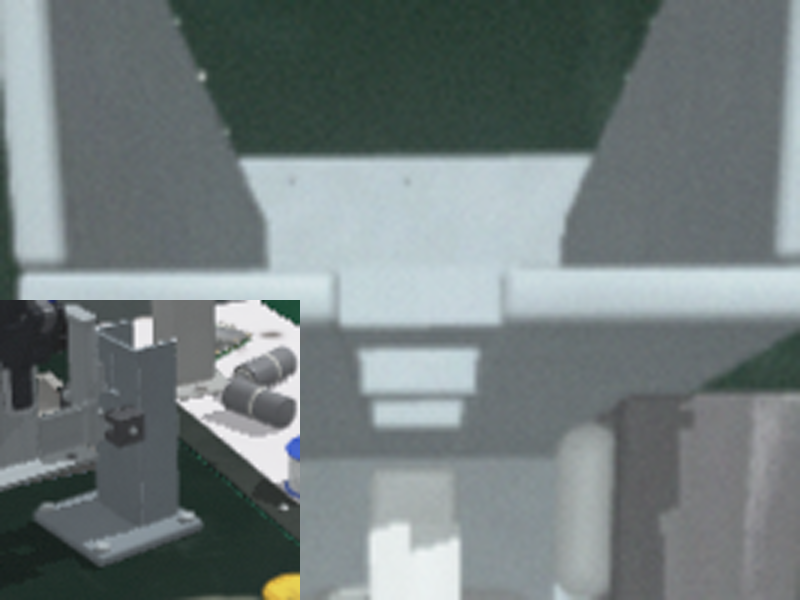

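The crop shows the upper slot's opening centred on col ≈419 and the hook on col ≈414.5 at about the same depth. So the slot is about 0.45 mm to the tool's +y. I'll correct that and advance.

Emit:
{"api": "carry_out", "payload": {
  "rows": [
    [0,0,0,0.015,0.0015,0,1],
    [0,0,0,0.03,0.0015,0,1],
    [0,0,0,0.045,0.0015,0,1],
    [0,0,0,0.058,0.0015,0,1],
    [0,0,0,0.058,0.0015,0,1]
  ]
}}

```text
t: 6.1
tool_pos: [0.4438, -0.2343, 0.1279]
tool_rot: [3.139, -0.121, 0.0]
contact_force: [-0.3, -0.3, -2.6]
opening: 0.0133
grip_force: 59.1
```

Emit:
{"api": "carry_out", "payload": {
  "rows": [
    [0,0,0,0.004,0,0,1],
    [0,0,0,0.008,0,0,1],
    [0,0,0,0.008,0,0,1]
  ]
}}

```text
t: 6.4
tool_pos: [0.4457, -0.2345, 0.1278]
tool_rot: [3.139, -0.122, -0.0]
contact_force: [0.1, -0.8, -1.9]
opening: 0.0132
grip_force: 59.1
```

Emit:
{"api": "carry_out", "payload": {
  "rows": [
    [0,0,0,0.003,0,0,1],
    [0,0,0,0.005,0,0,1],
    [0,0,0,0.005,0,0,1]
  ]
}}

```text
t: 6.7
tool_pos: [0.4463, -0.2345, 0.1274]
tool_rot: [-3.139, 0.122, 0.004]
contact_force: [-4.3, 0.4, 0.0]
opening: 0.0134
grip_force: 59.1
```

Run:
```python
from h import *; from station import *
d=get_image("wrist"); e=get_image("scene")["img"]
c=np.zeros((600,800,3),np.uint8)
c[:,:]=cv2.resize(d["img"][0:120,175:335],(800,600),interpolation=2)
c[300:,:300]=cv2.resize(e[125:225,170:270],(300,300),interpolation=2)
cv2.imwrite("pics/c4.png",c)
plan(get_obs(),[.4467,-.2336,.128],-.077)
```

```text
row [-0.0001, 0.0008, -0.0002] [0.0013, -0.0029, -0.002] t 6.8 F [-5.4  0.5  0. ] grip 59.1 0.0134 pos [ 0.4462 -0.2344  0.1274] yaw [ 0.99698748 -0.07752211]
```

View pics/c4.png

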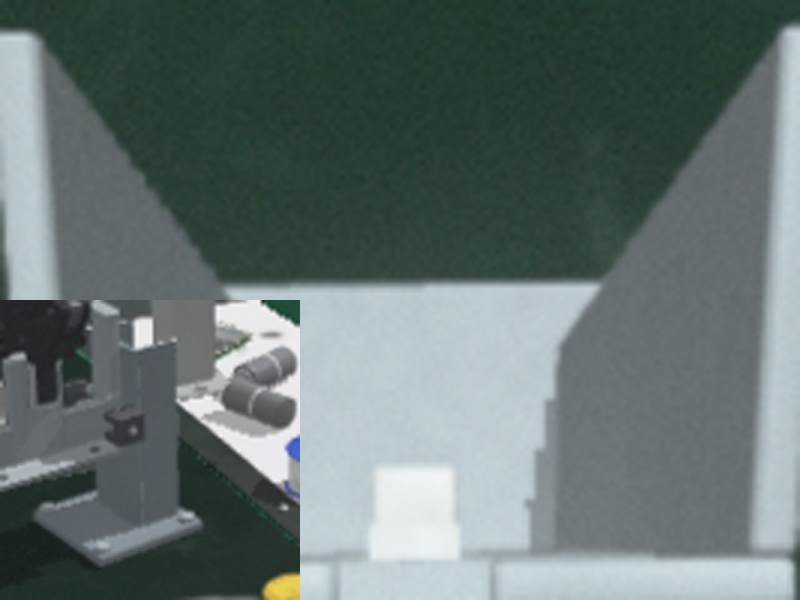

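The hook tip is visible behind the face at (415,500) and there's 5 N against the face, so the hooks are through. I'll ease off slightly and lower.

Emit:
{"api": "carry_out", "payload": {
  "rows": [
    [0,0,0,-0.003,0,0,1],
    [0,0,0,-0.003,0,0.008,1],
    [0,0,0,-0.003,0,0.015,1],
    [0,0,0,-0.003,0,0.022,1],
    [0,0,0,-0.003,0,0.022,1]
  ]
}}

```text
t: 7.3
tool_pos: [0.4463, -0.2344, 0.1207]
tool_rot: [-3.139, 0.122, 0.0]
contact_force: [-1.9, -0.3, -1.7]
opening: 0.0132
grip_force: 59.0
```

Emit:
{"api": "carry_out", "payload": {
  "rows": [
    [0,0,0,0,0,0.003,1],
    [0,0,0,0,0,0.005,1],
    [0,0,0,0,0,0.005,1]
  ]
}}

```text
t: 7.6
tool_pos: [0.4463, -0.2345, 0.1196]
tool_rot: [-3.139, 0.122, 0.0]
contact_force: [-1.7, -0.1, -1.9]
opening: 0.0132
grip_force: 59.0
```

Emit:
{"api": "carry_out", "payload": {
  "rows": [
    [0,0,0,-0.002,0,0.002,1],
    [0,0,0,-0.002,0,0.003,1],
    [0,0,0,-0.002,0,0.003,1]
  ]
}}

```text
t: 7.9
tool_pos: [0.446, -0.2346, 0.119]
tool_rot: [3.139, -0.122, 0.001]
contact_force: [0.0, 0.6, -2.1]
opening: 0.0134
grip_force: 59.0
```

Emit:
{"api": "carry_out", "payload": {
  "rows": [
    [0,0,0,0,0,0.002,1],
    [0,0,0,0,0,0.003,1],
    [0,0,0,0,0,0.003,1]
  ]
}}

```text
t: 8.2
tool_pos: [0.446, -0.2346, 0.1183]
tool_rot: [3.139, -0.122, 0.001]
contact_force: [0.6, 0.6, -0.0]
opening: 0.0132
grip_force: 59.2
```

The rollers now carry the weight, so I can release.

Emit:
{"api": "carry_out", "payload": {
  "rows": [
    [0,0,0,0,0,0,1],
    [0,0,0,0,0,0,0.5],
    [0,0,0,0,0,0,0.3],
    [0,0,0,0,0,0,0.1],
    [0,0,0,0,0,0,0.0]
  ],
  "force": 20
}}

```text
t: 8.7
tool_pos: [0.4457, -0.2345, 0.118]
tool_rot: [3.139, -0.122, 0.0]
contact_force: [0.2, -0.4, 0.1]
opening: 0.0427
grip_force: 0.0
```

Emit:
{"api": "carry_out", "payload": {
  "rows": [
    [0,0,0,0,0,0,0],
    [0,0,0,0,0,0,0],
    [0,0,0,0,0,0,0],
    [0,0,0,0,0,0,0]
  ]
}}

```text
t: 9.1
tool_pos: [0.4457, -0.2345, 0.1179]
tool_rot: [-3.139, 0.122, 0.0]
contact_force: [-0.4, -0.4, 0.2]
opening: 0.0426
grip_force: 0.0
```

Run:
```python
from h import *; from station import *
d=get_image("wrist"); e=get_image("scene")["img"]
c=np.zeros((600,800,3),np.uint8)
c[:300,:400]=cv2.resize(d["img"],(400,300)); c[:300,400:]=cv2.resize(d["img"][80:230,150:350],(400,300),interpolation=2)
c[300:,:400]=cv2.resize(e[125:225,150:283],(400,300),interpolation=2)
cv2.imwrite("pics/c5.png",c);np.savez("wrist5.npz",**d)
plan(get_obs(),[.4467,-.2336,.128],-.077)
```

```text
row [-0.0, 0.0, -0.0002] [0.0032, -0.0032, -0.0337] t 9.2 F [0.7 0.7 0.9] grip 0.0 0.0425 pos [ 0.4457 -0.2345  0.1179] yaw [ 0.9969881  -0.07755465]
```

View pics/c5.png

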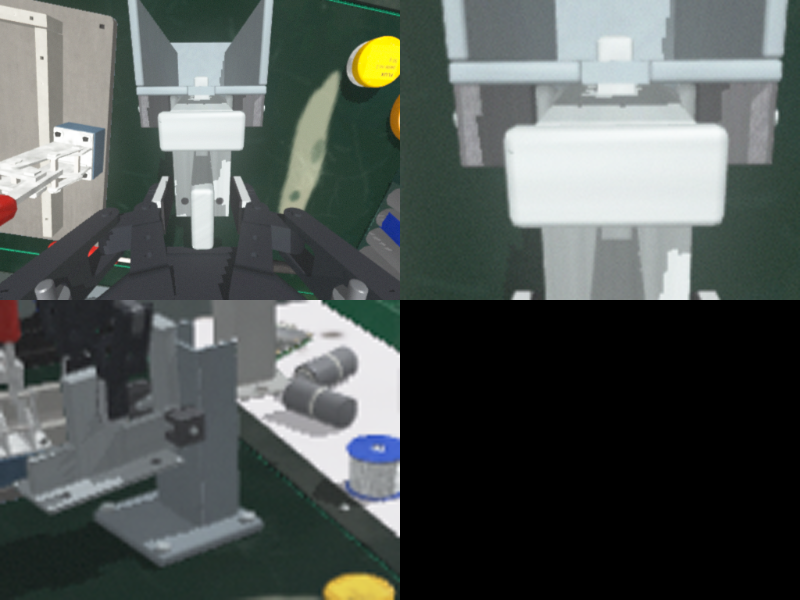

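It hangs released on the rollers, with the lip at crop cols 505–728 and the hook tip showing behind the face. Next I'll lift clear, close the fingers and move above the lip.

Emit:
{"api": "carry_out", "payload": {
  "rows": [
    [0,0,0,0,0,-0.06,0],
    [0,0,0,0,0,-0.14,0],
    [0,0,0,0,0,-0.24,0],
    [0,0,0,0,0,-0.34,0],
    [0,0,0,0,0,-0.38,0]
  ]
}}

```text
t: 9.7
tool_pos: [0.4469, -0.2353, 0.2356]
tool_rot: [3.136, -0.122, 0.007]
contact_force: [0.5, 0.1, 0.1]
opening: 0.0424
grip_force: 0.0
```

Emit:
{"api": "carry_out", "payload": {
  "rows": [
    [0,0,0,0.05,0,0,1],
    [0,0,0,0.1,0,0,1],
    [0,0,0,0.15,0,0,1],
    [0,0,0,0.19,0,0,1],
    [0,0,0,0.2067,0,0,1]
  ]
}}

```text
t: 10.2
tool_pos: [0.508, -0.2391, 0.231]
tool_rot: [-3.138, 0.121, 0.002]
contact_force: [-0.1, 1.2, 0.7]
opening: 0.0001
grip_force: 0.0
```

Emit:
{"api": "carry_out", "payload": {
  "rows": [
    [0,0,0,0,0,0.05,1],
    [0,0,0,0,0,0.1,1],
    [0,0,0,0,0,0.12,1],
    [0,0,0,0,0,0.12,1],
    [0,0,0,0,0,0.12,1]
  ]
}}

```text
t: 10.7
tool_pos: [0.5072, -0.2392, 0.1956]
tool_rot: [-3.139, 0.122, 0.001]
contact_force: [0.6, -0.2, -0.4]
opening: 0.0001
grip_force: 0.0
```

Run:
```python
from h import *; from station import *
plan(get_obs(),[.5078,-.2393,.182],-.077)
d=get_image("wrist"); e=get_image("scene")["img"]
c=np.zeros((300,800,3),np.uint8)
c[:300,:400]=cv2.resize(d["img"],(400,300)); c[:,400:]=cv2.resize(e[100:200,150:283],(400,300),interpolation=2)
cv2.imwrite("pics/c6.png",c)
```

```text
row [-0.0001, 0.0001, -0.0003] [0.0021, 0.0001, 0.0454] t 10.7 F [ 0.6 -0.2 -0.4] grip 0.0 0.0001 pos [ 0.5072 -0.2392  0.1956] yaw [ 0.99697393 -0.07773538]
```

View pics/c6.png

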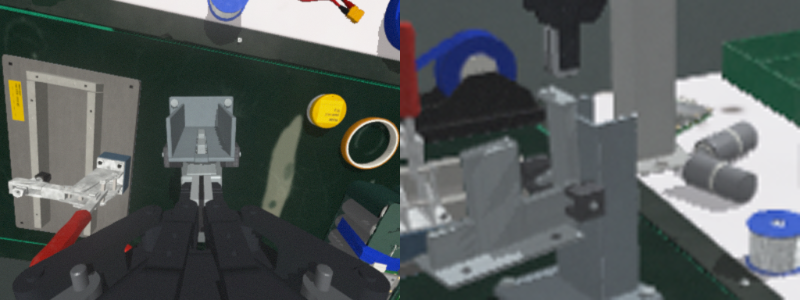

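The scene crop shows the closed fingers directly above the lip. I'll press down in small steps.

Emit:
{"api": "carry_out", "payload": {
  "rows": [
    [0,0,0,0.001,0,0.015,1],
    [0,0,0,0.001,0,0.03,1],
    [0,0,0,0.001,0,0.042,1],
    [0,0,0,0.001,0,0.048,1],
    [0,0,0,0.001,0,0.048,1]
  ]
}}

```text
t: 11.3
tool_pos: [0.508, -0.2395, 0.182]
tool_rot: [3.139, -0.122, 0.001]
contact_force: [0.0, -0.7, 3.0]
opening: 0.0001
grip_force: 1.2
```

Emit:
{"api": "carry_out", "payload": {
  "rows": [
    [0,0,0,0,0,0.004,1],
    [0,0,0,0,0,0.008,1],
    [0,0,0,0,0,0.012,1],
    [0,0,0,0,0,0.016,1],
    [0,0,0,0,0,0.016,1]
  ]
}}

```text
t: 11.8
tool_pos: [0.5081, -0.2395, 0.177]
tool_rot: [3.139, -0.122, 0.002]
contact_force: [1.0, 0.4, 1.9]
opening: -0.0001
grip_force: 1.2
```

Emit:
{"api": "carry_out", "payload": {
  "rows": [
    [0,0,0,0,0,0.004,1],
    [0,0,0,0,0,0.008,1],
    [0,0,0,0,0,0.012,1],
    [0,0,0,0,0,0.016,1],
    [0,0,0,0,0,0.016,1]
  ]
}}

```text
t: 12.3
tool_pos: [0.5077, -0.2392, 0.1717]
tool_rot: [-3.139, 0.122, 0.001]
contact_force: [0.3, 0.0, 0.6]
opening: 0.0002
grip_force: 0.3
```

Emit:
{"api": "carry_out", "payload": {
  "rows": [
    [0,0,0,0,0,0.003,1],
    [0,0,0,0,0,0.006,1],
    [0,0,0,0,0,0.006,1]
  ]
}}

```text
t: 12.6
tool_pos: [0.508, -0.2396, 0.1716]
tool_rot: [3.138, -0.122, 0.001]
contact_force: [-2.6, 0.1, 5.6]
opening: -0.0
grip_force: 3.4
```

Emit:
{"api": "carry_out", "payload": {
  "rows": [
    [0,0,0,0,0,0.004,1],
    [0,0,0,0,0,0.008,1],
    [0,0,0,0,0,0.008,1]
  ]
}}

```text
t: 12.9
tool_pos: [0.5088, -0.2404, 0.1715]
tool_rot: [3.137, -0.122, 0.004]
contact_force: [-4.0, 1.6, 14.0]
opening: -0.0002
grip_force: 6.7
```

Emit:
{"api": "carry_out", "payload": {
  "rows": [
    [0,0,0,0,0,-0.02,1],
    [0,0,0,0,0,-0.08,1],
    [0,0,0,0,0,-0.16,1],
    [0,0,0,0,0,-0.22,1],
    [0,0,0,0,0,-0.22,1]
  ]
}}

```text
t: 13.4
tool_pos: [0.5091, -0.2401, 0.2367]
tool_rot: [3.136, -0.122, 0.008]
contact_force: [1.2, 0.1, -0.1]
opening: 0.0001
grip_force: 0.0
```

Run:
```python
from h import *; from station import *
d=get_image("wrist"); e=get_image("scene")["img"]
c=np.zeros((300,800,3),np.uint8)
c[:300,:400]=cv2.resize(d["img"],(400,300)); c[:,400:]=cv2.resize(e[110:210,150:283],(400,300),interpolation=2)
cv2.imwrite("pics/c7.png",c)
```

```text
(no output)
```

View pics/c7.png

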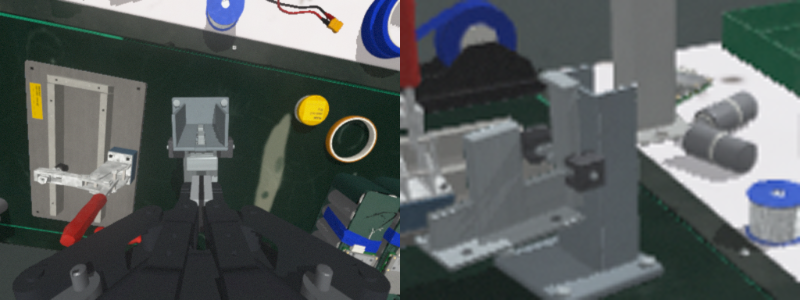

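The bracket is seated and untouched: the lip sits lower, with its base near (545,75) in the crop. It stopped firmly at z ≈ 0.1715 m under 14 N, so I'm handing in.

```bash
python3 -c "
from station import *
print(finish_job())"
```

```text
the job is handed in; nothing more can be done
None
```

The bracket hung released on the spring rollers, then I pressed it down without gripping; it stopped firmly with the lip at 171.5 mm (home is 172 mm) under 14 N. The flux tin, solder spool and tape roll were not touched, and I handed the job in at about 13.5 s (no verdict was returned).

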